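# Flip the fence stop down and butt the block against it

## Task

Tip the parked flip stop on the jig's fence over past its snap point so that it springs down into its working position. Then slide the thick wooden block that lies on the jig along to it: leave the block's long side flush against the fence, and press its end firmly but gently (about 10 newtons, never more than 16) against the stop's screw so that it sits there without a gap. Leave the loose things round the jig alone.

Things in the scene. Friction and masses are not known exactly. Their poses are not given: they have to be found in the camera images.
- jig: Stop jig fixed to the table, turned up to 0.35 rad: plywood bed 180 x 360 x 12 mm, wooden fence along its far long edge. Origin on the underside; x across the bed to the fence, y along the fence to the flip stop, z up. In its frame (mm): bed x -100 to 80, y -200 to 160, top z 12; fence x 45 (face) to 75, top z 42; aluminium bracket of the stop on the fence, y 82 to 148, up to z 98.
- hinge (a point): Middle of the flip stop's hinge pin, at (60, 110, 72) mm in the jig's frame; the pin lies along the jig's y. Axes as the jig's. A spring holds the stop at either end of its swing: leaving the parked end takes about 4 N toward jig -x on the arm's back, 70 mm from the pin. The snap point is at 0.85 rad (arm 0.5 rad beyond upright); from there it springs to the other end by itself.
- flap (a joint): Angle of the flip stop about its pin, rad; grows as it swings up and over toward jig -x. 0 = parked: the aluminium arm leans back over the fence, 0.35 rad beyond upright, tip at jig (89, 110, 153) mm. 1.92 = working: the arm lies level from the pin toward -x, underside z 67 mm, and its foot (24 x 22 mm, 40 mm from the pin) hangs down to z 29 mm over the bed.
- flap_tip (a point): Middle of the free end of the flip stop's arm, 86 mm from the pin; moves with it. The arm is 22 mm wide (along jig y) and 10 mm thick.
- stop_point (a point): Fixed mark at jig (20, 83, 38) mm: the middle of where the stop's screw tip can be in the working position. The foot carries a stiff steel adjusting screw, tip 16 mm across, pointing toward jig -y at the middle of the block's end. It is set differently each time: its tip lies anywhere from jig y 73 to 93 mm. That is not measured and must be found by feel.
- work_mid (a point): Centre of the loose wooden block to be butted: plain oblong 50 mm wide (x), 124 mm long (y), 50 mm high, about 0.2 kg, mass and friction vary. It lies on the bed, its y up to 0.2 rad off the jig's y, its centre 32 to 52 mm short (in jig x) of where it will be against the fence (x 20 mm) and 50 to 95 mm short in jig y. It stands 20 mm above the fence's top.
- work_end (a point): Centre of the block's end face that is to meet the stop: 62 mm along the block's y from its centre, 37 mm above the table.
- mallet: Wooden mallet, 252 x 100 x 66 mm, lying to the right of the jig. Bystander: must stay where it is.
- tape_measure: Yellow and black tape measure, 36 x 94 x 69 mm, standing left of the jig. Bystander: must stay where it is.
- spare_block: Another wooden block, 60 x 97 x 46 mm, on the table left of the jig, shorter and broader than the one on the bed. Bystander: must stay where it is.
Mind the look-alikes: they are no part of the job. Leave any black look-alike of the part that bears work_mid alone.

How it is judged:
By the outcome, as a careful person would: the job done as asked, in the order asked, and still so for the second after the job is handed in, with the robot touching nothing.
It also fails if it takes over 61 s, if anything falls off the work surface, if the arm or the gripper's body presses on something with over 40 N, if the wrist force passes 120 N, or if a joint passes its speed limit or range.

## Robot

A 7-joint arm with a two-finger parallel gripper is mounted at the origin on the work surface; the furniture and walls round the work are solid. World frame = base frame: x ahead of the robot, y to its left, z up, the work surface at z = 0. Lengths are in m, angles in rad, forces in N, time in s.
With the tool pointing down it reaches from about 0.4 to 0.85 m from the base axis. Payload 4.5 kg.
Tool frame: the origin (TCP) lies midway between the tips of the shut fingers; the grasp point (between the pads) lies 19 mm behind it; z points along the fingers, y is the direction in which the jaws open and shut (so a half turn about z gives the same grasp; the last joint's range is limited). The gripper opens to 88 mm and grips with 3 to 60 N. Pads are 18 mm wide; open, the fingers measure 123 mm over their backs; the gripper's body (75 mm by 187 mm) begins 45 mm behind the grasp point.
Start: joints at [-1.153, 0.689, -0.195, 1.565, 0.157, 0.902, -0.215], TCP at [0.234, 0.58, 0.239] pointing down, gripper open.
Joint ranges: [-3.01, 3.01], [-0.46, 2.08], [-1.47, 1.51], [0.13, 2.56], [-1, 4.14], [0.04, 2.09], [-2.66, 2.66]. Speed limits (rad/s): [2.57, 2.57, 3.14, 3.14, 3.14, 3.14, 3.14].

## Interface

Orientations are given as a unit quaternion [x, y, z, w].
In Python, from plant import r gives the robot as it stands. The module is installed in compiled form; this text tells all that it offers.
- The arm moves only by the tool carry_out, never from a script. Its argument "commands" is a list of rows, each a list of 6 numbers: the shift along the tool's x, y, z in m, then the turn, a rotation vector about the tool's x, y, z in degrees. In form: [[dx, dy, dz, wx, wy, wz], ...]. A call has 1 to 12 rows; each row is the pose to reach, as a shift and turn from the pose commanded when the call began, along the tool's axes at that moment; what a row does not reach only later rows make up. A row lasts 1/10 s, in which the tool goes at most 50 mm and 8.59 degrees, less where a joint would pass 70% of its speed; a pose out of reach is approached as far as the arm can. A call with a gripper value outside its range is refused whole. "fingers" is the closure in counts, from 0 (fully open) to 255 (shut), set as the call begins (left out, the last holds). The fingers move at their own pace and stop on an object; "grip_force" is the grip in N (left out, the last holds). Time passes only in rows, so rows that repeat a pose let the fingers close. It gives the time, the measured TCP pose, the force and the opening at its end, in the units of the state.
- r.get_state(): the state, without advancing time (a new reading comes with each control period).
- r.snapshot(name): name is "scene" or "top" or "wrist"; returns a dict with "img" (420x560x3 uint8, blue, green, red), "intrinsics" (3x3 intrinsics, pixels), "k1" (the pictures are not rectified: a ray, as slopes to the right and down, at radius r is drawn at 1 + k1 r^2 times it, then the intrinsics apply), "extrinsics" (4x4, takes a point from camera to world coordinates); the wrist camera has in their place "tool_from_camera" (4x4, takes a point from camera to tool coordinates, whose origin is the TCP and whose axes are the flange's). Camera axes: x right, y down, z forward; pixel columns grow to the right and rows downward; lengths in m; the calibration is good to about 2 mm. A picture is of the moment at which its call begins: read the wrist's pose just before it. There is no depth.
- r.finish_job(): hands the job in, once; it reports no verdict.
Trained networks look in a picture, given as the dict that the camera call returned (one of the last four; its "shot" number tells which), for a name from the list of things; names that differ only in an ending like _2 or _b are one class to them, and where a whole thing is asked for, a point or a joint stands for the part that bears it (a point fixed in the world has none). Each returns a list of dicts, best first, with "p" (0 to 1); they miss things now and then, are a little off and sometimes report something else, mostly with a low value. They report only what shows in the picture. A call takes as long as a camera call. They do not tell look-alikes from the thing itself.
- r.spot_in(picture, label): "xyz" ([x, y, z] in m, in world coordinates, good to about 4 mm: the middle of the surface that is visible of it).
- r.spot_point(picture, label): "xyz" ([x, y, z] in m, in world coordinates, good to about 4 mm: a listed point, or the origin of a listed thing).
The state is a dict: "clock": time; "q": joint angles; "qd": joint speeds; "joint_torque": joint torques, N m; "tool_pos": TCP position; "eef_rot": TCP orientation; "contact_force": force on the tool from outside, world axes, zero at the start; "moment": the same for the moment, N m; "opening": opening from 0.0 (shut) to 1.0 (fully open).
Only numpy, scipy, OpenCV 4.12 (cv2) and the standard library are available. Lean on these libraries where they do the work, as an engineer would, in place of code of your own. Each camera call takes 0.05 s, during which the arm holds its last target.

## Working session

There is one attempt and no reset: what is moved stays moved. The work goes in short steps, Python scripts to look and compute and a tool call to move; the robot and the scene stay as the last step left them, time stands still between calls to the robot, and variables do not carry over. Pictures are saved under pics/ and viewed, and the job is handed in when it is done.

Besides the shell and the picture viewer there is one more tool, called in YAML: its name, and indented under it one key for each argument. carry_out: Moves the arm, as the interface text tells. Its arguments: {"type":"object","properties":{"commands":{"type":"array","items":{"type":"array","items":{"type":"number"}}},"fingers":{"type":"number"},"grip_force":{"type":"number"}},"required":["commands"]}

```bash
mkdir -p pics
cat > h.py <<'E'
import numpy as np,cv2
from plant import r
from scipy.spatial.transform import Rotation as R
E
python3 - <<'E'
from h import *
s=r.get_state();print({k:np.round(v,3) for k,v in s.items()})
for n in ["scene","top"]:
    p=r.snapshot(n);cv2.imwrite(f"pics/{n}0.png",p["img"]);print(n,np.round(p["extrinsics"],3).tolist(),np.round(p["intrinsics"],1).tolist(),p["k1"])
    for l in ["jig","hinge","flap_tip","stop_point","work_mid","work_end"]:
        print(l,[(np.round(d["xyz"],4).tolist(),round(d["p"],2)) for d in r.spot_point(p,l)[:3]])
    for l in ["mallet","tape_measure","spare_block","work_mid"]:
        print("in",l,[(np.round(d["xyz"],4).tolist(),round(d["p"],2)) for d in r.spot_in(p,l)[:3]])
E
```

```text
{'clock': np.float64(0.0), 'q': array([-1.153,  0.69 , -0.195,  1.566,  0.157,  0.902, -0.215]), 'qd': array([ 0.001,  0.002, -0.   ,  0.001,  0.001, -0.001,  0.001]), 'joint_torque': array([ 1.0000e-03, -5.2756e+01, -1.2670e+00, -1.5342e+01, -5.3000e-02,
        7.0000e-03,  0.0000e+00]), 'tool_pos': array([0.234, 0.579, 0.238]), 'eef_rot': array([ 0.191,  0.982, -0.001, -0.   ]), 'contact_force': array([ 0.153, -0.089,  0.097]), 'moment': array([ 0.074, -0.046,  0.003]), 'opening': np.float64(0.999)}
scene [[0.751, -0.369, 0.547, -0.134], [-0.66, -0.391, 0.642, -0.744], [-0.022, -0.843, -0.537, 0.726], [0.0, 0.0, 0.0, 1.0]] [[398.1, 0.0, 277.4], [0.0, 398.1, 198.8], [0.0, 0.0, 1.0]] -0.07712233509040475
jig [([0.5365, -0.0945, -0.002], 0.6)]
hinge [([0.5962, 0.0163, 0.0723], 0.92)]
flap_tip [([0.6308, 0.0137, 0.1548], 0.67)]
stop_point [([0.5612, -0.01, 0.0366], 0.8)]
work_mid [([0.3072, -0.1776, 0.0227], 0.93), ([0.5046, -0.1489, 0.0389], 0.84), ([0.3322, 0.1282, 0.0262], 0.58)]
work_end [([0.2869, -0.118, 0.0243], 0.88), ([0.3154, 0.0684, 0.0269], 0.88), ([0.5163, -0.0865, 0.0369
[... 541 characters left out ...]
6], 0.75)]
hinge [([0.5991, 0.0164, 0.0719], 0.85), ([0.6421, 0.3525, -0.0015], 0.43), ([0.5555, -0.007, 0.038], 0.28)]
flap_tip [([0.6319, 0.0155, 0.1503], 0.8)]
stop_point [([0.5571, -0.0121, 0.0353], 0.78), ([0.4222, -0.4046, 0.0028], 0.75)]
work_mid [([0.3057, -0.1787, 0.0242], 0.96), ([0.3367, 0.1269, 0.0234], 0.69), ([0.5094, -0.1499, 0.0326], 0.56)]
work_end [([0.3124, 0.0704, 0.0265], 0.73), ([0.2911, -0.1196, 0.0277], 0.61), ([0.5175, -0.0875, 0.0382], 0.55)]
in mallet [([0.4867, -0.3979, 0.0601], 0.73)]
in tape_measure [([0.6305, 0.3554, 0.0552], 0.57)]
in spare_block [([0.447, 0.3339, 0.0477], 0.64)]
in work_mid [([0.5038, -0.1489, 0.0606], 0.77), ([0.3054, -0.1776, 0.049], 0.56)]
```

View pics/scene0.png

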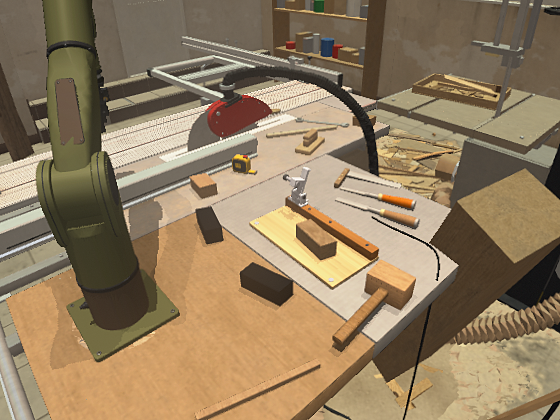

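View pics/top0.png

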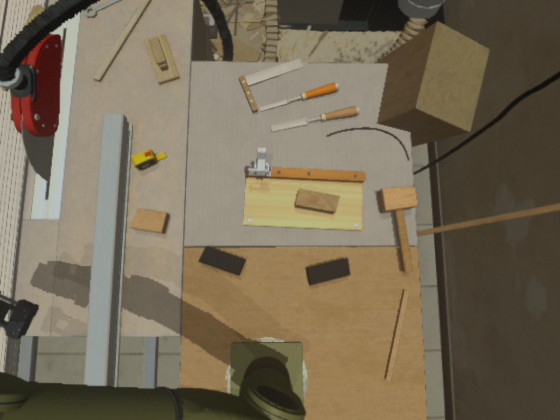

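The block to be moved is the wooden one at about (317,201) in the top view. The two black ones at (222,261) and (328,271) are the look-alikes. Next I refine the jig pose from its edges.

```bash
cat >> h.py <<'E'
def proj(p,X):
    T=np.linalg.inv(p["extrinsics"]);c=(T[:3,:3]@np.atleast_2d(X).T+T[:3,3:]).T
    s=c[:,:2]/c[:,2:];s=s*(1+p["k1"]*(s**2).sum(1,keepdims=True))
    K=np.array(p["intrinsics"]);return s*[K[0,0],K[1,1]]+K[:2,2]
def jw(P,x,y,th):
    P=np.atleast_2d(P)/1000.;c,s=np.cos(th),np.sin(th)
    return np.c_[x+c*P[:,0]-s*P[:,1],y+s*P[:,0]+c*P[:,1],P[:,2]]
def draw(p,im,X,sc,o,col):
    q=((proj(p,X)-o)*sc).astype(int);cv2.polylines(im,[q.reshape(-1,1,2)],True,col,1)
E
python3 - <<'E'
from h import *
import sys
for n,o in [("top",(230,140)),("scene",(240,160))]:
    p=r.snapshot(n);im=p["img"][o[1]:o[1]+100,o[0]:o[0]+150]if n=="top" else p["img"][o[1]:o[1]+125,o[0]:o[0]+150]
    im=cv2.resize(im,None,fx=5,fy=5,interpolation=cv2.INTER_CUBIC)
    cv2.imwrite(f"pics/{n}1raw.png",im)
    im=im[:600].copy()
    a=(0.5355,-0.094,-0.035)
    draw(p,im,jw([[-100,-200,12],[-100,160,12],[80,160,12],[80,-200,12]],*a),5,o,(0,0,255))
    draw(p,im,jw([[45,-200,42],[45,160,42],[75,160,42],[75,-200,42]],*a),5,o,(255,0,0))
    cv2.imwrite(f"pics/{n}1.png",im)
E
```

```text
(no output)
```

View pics/top1.png

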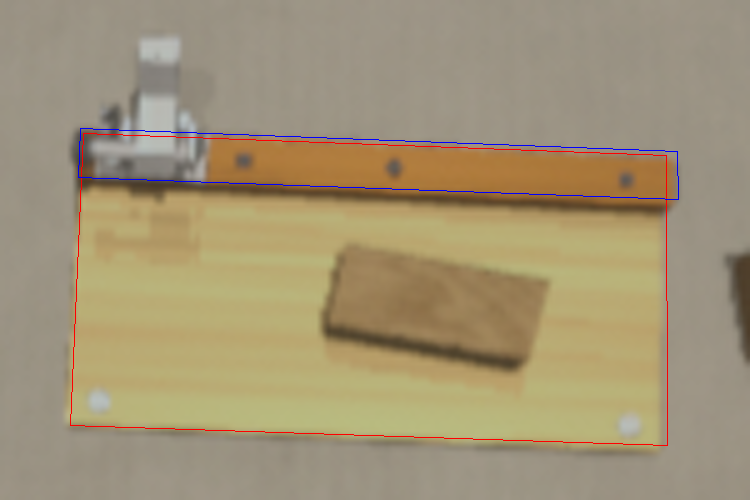

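View pics/scene1.png

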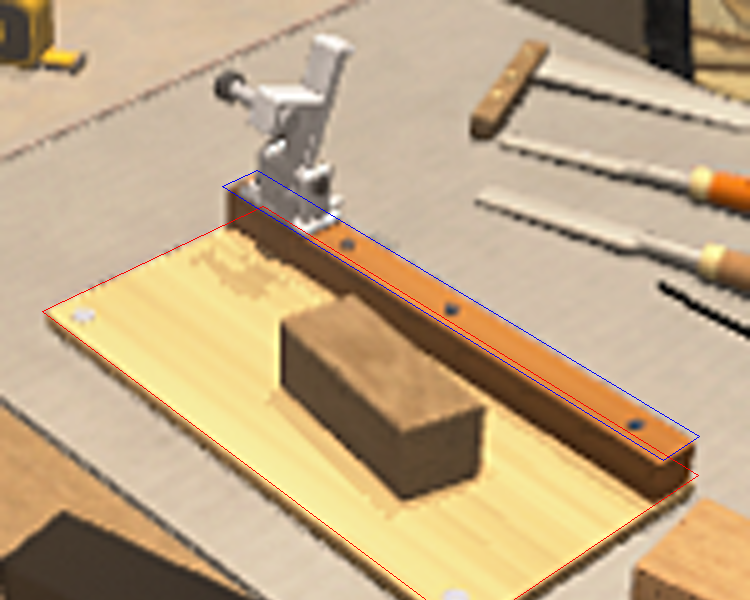

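```bash
cat >> h.py <<'E'
J=(0.5355,-0.094,-0.035)
def st():
    s=r.get_state();print(round(float(s["clock"]),2),"pos",np.round(s["tool_pos"],4),"F",np.round(s["contact_force"],2),"op",round(float(s["opening"]),3),"jig",np.round(w2j(s["tool_pos"]),1));return s
def w2j(p):
    d=np.array(p)-[J[0],J[1],0];c,sn=np.cos(J[2]),np.sin(J[2])
    return 1000*np.array([c*d[0]+sn*d[1],-sn*d[0]+c*d[1],d[2]])
def row(target_j,jawang=None,s=None):
    "jig-mm target -> tool-row, jawang: world angle of tool y"
    s=s or r.get_state();Q=R.from_quat(s["eef_rot"]);t=jw(target_j,*J)[0]
    d=Q.inv().apply(t-s["tool_pos"])
    if jawang is None: w=np.zeros(3)
    else:
        y=[np.cos(jawang),np.sin(jawang),0];z=[0,0,-1];x=np.cross(y,z)
        w=(Q.inv()*R.from_matrix(np.array([x,y,z]).T)).as_rotvec(degrees=True)
    print(np.round(d,4).tolist(),np.round(w,2).tolist())
E
python3 - <<'E'
from h import *
s=st()
print(np.round(jw([[118,110,250],[118,110,125]],*J),3))
row([118,110,250],np.pi/2+J[2]);row([118,110,125],np.pi/2+J[2])
E
```

```text
1.2 pos [0.234  0.5796 0.2387] F [ 0.13 -0.45 -0.38] op 0.998 jig [-324.9  662.6  238.7]
[[0.657 0.012 0.25 ]
 [0.657 0.012 0.125]]
[-0.6051, -0.368, -0.0113] [0.0, 0.0, -19.98]
[-0.6051, -0.368, 0.1137] [0.0, 0.0, -19.98]
```

carry_out:
  commands:
    - [-0.605,-0.368,-0.02,0,0,-20]
    - [-0.605,-0.368,-0.02,0,0,-20]
    - [-0.605,-0.368,-0.02,0,0,-20]
    - [-0.605,-0.368,-0.02,0,0,-20]
    - [-0.605,-0.368,-0.02,0,0,-20]
    - [-0.605,-0.368,-0.02,0,0,-20]
    - [-0.605,-0.368,-0.02,0,0,-20]
    - [-0.605,-0.368,-0.02,0,0,-20]
    - [-0.605,-0.368,-0.02,0,0,-20]
    - [-0.605,-0.368,-0.02,0,0,-20]
    - [-0.605,-0.368,-0.02,0,0,-20]
    - [-0.605,-0.368,-0.02,0,0,-20]
  fingers: 255
  grip_force: 15

```text
clock: 2.4
tool_pos: [0.5935, 0.0968, 0.2559]
eef_rot: [0.017, 1.0, 0.0, 0.0]
contact_force: [0.9, 0.8, -0.2]
opening: 0.006
```

Run:
```python
from h import *
s=st();row([118,110,250],np.pi/2+J[2])
```

```text
2.4 pos [0.5935 0.0968 0.2559] F [ 0.88  0.85 -0.19] op 0.006 jig [ 51.3 192.7 255.9]
[-0.0667, -0.0827, 0.0059] [0.01, 0.02, 0.01]
```

carry_out:
  commands:
    - [-0.067,-0.083,0.006,0,0,0]
    - [-0.067,-0.083,0.006,0,0,0]
    - [-0.067,-0.083,0.006,0,0,0]
    - [-0.067,-0.083,0.046,0,0,0]
    - [-0.067,-0.083,0.086,0,0,0]
    - [-0.067,-0.083,0.126,0,0,0]
    - [-0.067,-0.083,0.131,0,0,0]
    - [-0.067,-0.083,0.131,0,0,0]

```text
clock: 3.2
tool_pos: [0.656, 0.0137, 0.1242]
eef_rot: [0.017, 1.0, 0.0, -0.001]
contact_force: [0.9, 1.0, 0.5]
opening: 0.005
```

Run:
```python
from h import *
s=st();p=r.snapshot("scene");cv2.imwrite("pics/s2.png",cv2.resize(p["img"][130:260,220:380],None,fx=5,fy=4.6))
p=r.snapshot("top");cv2.imwrite("pics/t2.png",cv2.resize(p["img"][130:240,220:370],None,fx=5,fy=5))
```

```text
3.2 pos [0.656  0.0137 0.1242] F [0.94 1.03 0.51] op 0.005 jig [116.7 111.9 124.2]
```

View pics/s2.png

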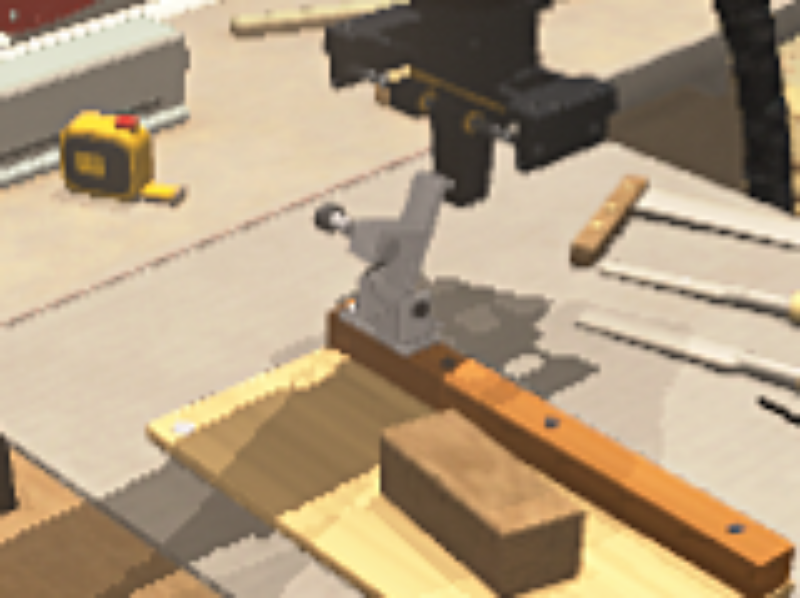

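View pics/t2.png

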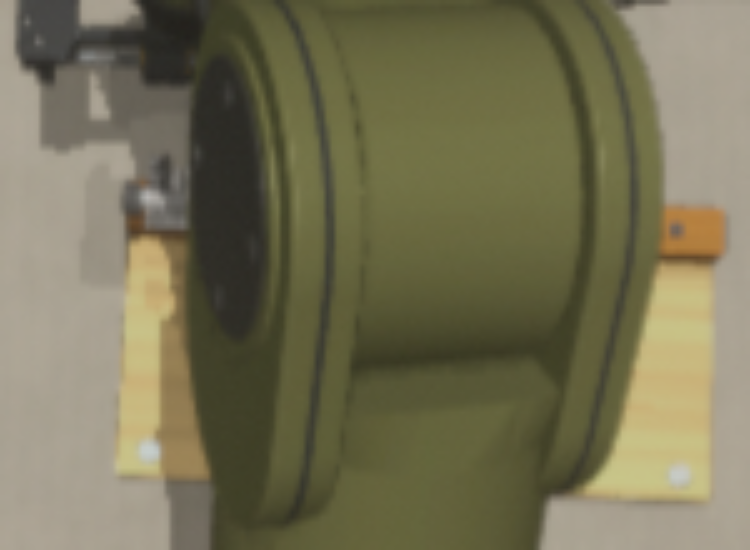

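carry_out:
  commands:
    - [0.01,0,0,0,0,0]
    - [0.02,0,0,0,0,0]
    - [0.03,0,0,0,0,0]
    - [0.04,0,0,0,0,0]
    - [0.045,0,0,0,0,0]

```text
clock: 3.8
tool_pos: [0.6145, 0.0156, 0.1282]
eef_rot: [0.017, 1.0, 0.001, 0.004]
contact_force: [2.5, 0.2, 2.3]
opening: 0.004
```

carry_out:
  commands:
    - [0.01,0,0.002,0,0,0]
    - [0.02,0,0.002,0,0,0]
    - [0.03,0,0.002,0,0,0]
    - [0.038,0,0.002,0,0,0]
    - [0.045,0,0.002,0,0,0]
    - [0.045,0,0.002,0,0,0]

```text
clock: 4.4
tool_pos: [0.5654, 0.0165, 0.1229]
eef_rot: [0.017, 1.0, -0.0, -0.001]
contact_force: [-0.3, -0.4, -0.1]
opening: 0.009
```

Run:
```python
from h import *
s=st();p=r.snapshot("scene");cv2.imwrite("pics/s3.png",cv2.resize(p["img"][130:260,220:380],None,fx=5,fy=4.6))
```

```text
4.4 pos [0.5654 0.0165 0.1229] F [-0.26 -0.4  -0.07] op 0.009 jig [ 26.1 111.5 122.9]
```

View pics/s3.png

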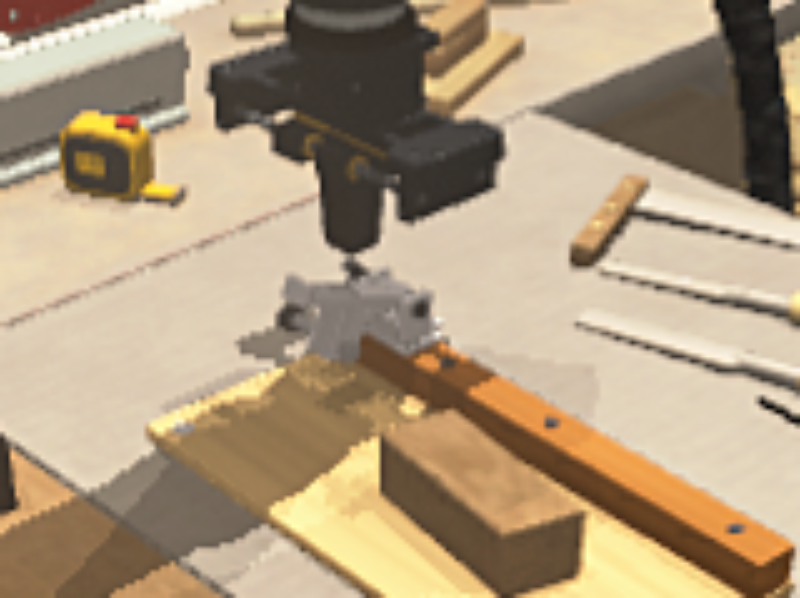

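The stop has snapped down: the arm is level and the foot hangs over the bed at about (330,335). Next is the block's pose.

Run:
```python
from h import *
p=r.snapshot("top")
K=np.array(p["intrinsics"]);E=np.array(p["extrinsics"])
px=(np.array([[350,243],[548,282],[525,360],[325,325]])+.5)/5-.5+[230,140]
d=(px-K[:2,2])/[K[0,0],K[1,1]]
u=cv2.undistortPoints(px.reshape(-1,1,2).astype(float),K,np.array([p["k1"],0,0,0,0])).reshape(-1,2)
ray=(E[:3,:3]@np.c_[u,np.ones(4)].T).T
X=E[:3,3]+ray*((0.062-E[2,3])/ray[:,2:])
j=np.array([w2j(x) for x in X]);print(j.round(1));c=j.mean(0);print("c",c)
print(np.linalg.norm(np.diff(X,axis=0,append=X[:1]),axis=1))
v=(X[0]+X[3]-X[1]-X[2]);ang=np.arctan2(v[1],v[0]);print("block y angle world",ang, "yaw rel jig",ang-np.pi/2-J[2])
s=st();jaw=ang+np.pi/2 # block -x dir
for a in (ang+np.pi/2,ang-np.pi/2):
    row([c[0],c[1],125],a);row([c[0],c[1],47],a)
```

```text
[[   7.9   -0.3   62. ]
 [ -11.1 -116.7   62. ]
 [ -57.7 -103.6   62. ]
 [ -41.2   13.1   62. ]]
c [-25.515372  -51.8891832  62.       ]
[0.11792117 0.04839077 0.11777647 0.05087174]
block y angle world 1.3849773003236774 yaw rel jig -0.15081902647121917
4.5 pos [0.5667 0.0165 0.1228] F [ 1.34 -0.28 -0.69] op 0.005 jig [ 27.4 111.6 122.8]
[0.0529, -0.1634, -0.0022] [-0.01, 0.01, -81.34]
[0.053, -0.1634, 0.0758] [-0.01, 0.01, -81.34]
[0.0529, -0.1634, -0.0022] [0.02, 0.01, 98.66]
[0.053, -0.1634, 0.0758] [0.02, 0.01, 98.66]
```

carry_out:
  commands:
    - [0.053,-0.163,-0.012,0,0,-81.3]
    - [0.053,-0.163,-0.012,0,0,-81.3]
    - [0.053,-0.163,-0.012,0,0,-81.3]
    - [0.053,-0.163,-0.012,0,0,-81.3]
    - [0.053,-0.163,-0.012,0,0,-81.3]
    - [0.053,-0.163,-0.012,0,0,-81.3]
    - [0.053,-0.163,-0.012,0,0,-81.3]
    - [0.053,-0.163,-0.012,0,0,-81.3]
    - [0.053,-0.163,-0.012,0,0,-81.3]
    - [0.053,-0.163,-0.012,0,0,-81.3]
    - [0.053,-0.163,-0.012,0,0,-81.3]
    - [0.053,-0.163,-0.012,0,0,-81.3]
  fingers: 0

```text
clock: 5.7
tool_pos: [0.5082, -0.1447, 0.1346]
eef_rot: [-0.637, 0.771, 0.0, 0.0]
contact_force: [1.1, 0.9, -0.5]
opening: 0.999
```

Run:
```python
from h import *
s=st();print(s["q"].round(2))
row([-26,-52,47],1.385+np.pi/2)
p=r.snapshot("wrist");cv2.imwrite("pics/w4.png",p["img"])
for l in ["work_mid","work_end"]:
  print(l,[(np.round(w2j(d["xyz"]),1).tolist(),round(d["p"],2)) for d in r.spot_point(p,l)[:3]])
```

```text
5.7 pos [ 0.5082 -0.1447  0.1346] F [ 1.09  0.93 -0.49] op 0.999 jig [-25.5 -51.7 134.6]
[ 0.6   0.81 -0.7   1.94  0.81  0.7   2.35]
[0.0004, 0.0004, 0.0876] [-0.01, 0.01, -0.18]
work_mid [([-25.0, -55.3, 32.6], 0.6)]
work_end []
```

View pics/w4.png

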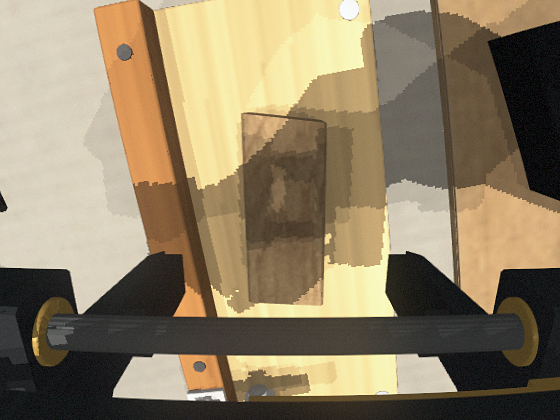

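Joint 7 is at 2.35, close to its 2.66 limit, so I turn to the equivalent grasp half a turn round.

carry_out:
  commands:
    - [0,0,0,0,0,90]
    - [0,0,0,0,0,90]
    - [0,0,0,0,0,90]
    - [0,0,0,0,0,90]
    - [0,0,0,0,0,90]
    - [0,0,0,0,0,90]
    - [0,0,0,0,0,90]
    - [0,0,0,0,0,90]
    - [0,0,0,0,0,90]
    - [0,0,0,0,0,90]
    - [0,0,0,0,0,90]

```text
clock: 6.95
tool_pos: [0.5082, -0.1443, 0.1349]
eef_rot: [0.096, 0.995, -0.0, 0.0]
contact_force: [-0.4, -0.4, -0.2]
opening: 1.0
```

carry_out:
  commands:
    - [0,0,0,0,0,90]
    - [0,0,0,0,0,90]
    - [0,0,0,0,0,90]
    - [0,0,0,0,0,90]
    - [0,0,0,0,0,90]
    - [0,0,0,0,0,90]
    - [0,0,0,0,0,90]
    - [0,0,0,0,0,90]
    - [0,0,0,0,0,90]
    - [0,0,0,0,0,90]
    - [0,0,0,0,0,90]

```text
clock: 8.05
tool_pos: [0.5083, -0.1441, 0.1348]
eef_rot: [0.771, 0.636, 0.0, 0.0]
contact_force: [0.4, 0.3, 0.2]
opening: 1.001
```

Run:
```python
from h import *
s=st();print(s["q"].round(2))
row([-25.5,-52,47],1.385-np.pi/2)
p=r.snapshot("wrist");cv2.imwrite("pics/w5.png",p["img"])
for l in ["work_mid","work_end"]:
  print(l,[(np.round(w2j(d["xyz"]),1).tolist(),round(d["p"],2)) for d in r.spot_point(p,l)[:3]])
```

```text
8.05 pos [ 0.5083 -0.1441  0.1348] F [0.39 0.33 0.17] op 1.001 jig [-25.4 -51.  134.8]
[ 0.11  0.73  0.13  1.96 -0.19  0.46  0.19]
[-0.001, 0.0001, 0.0878] [0.03, -0.0, -0.31]
work_mid [([-24.7, -53.4, 34.7], 0.86), ([-20.8, 7.4, 37.3], 0.71)]
work_end [([-248.4, -29.5, 23.7], 0.69), ([-17.8, 4.9, 37.6], 0.64)]
```

View pics/w5.png

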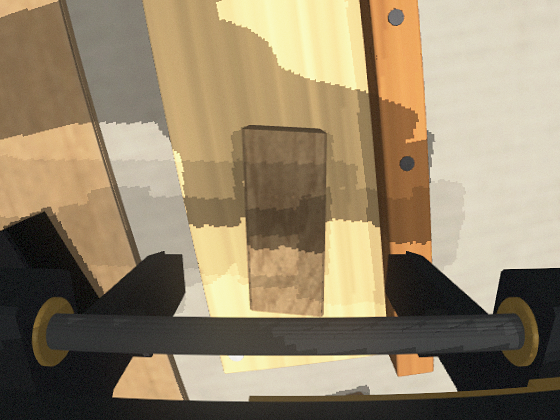

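carry_out:
  commands:
    - [-0.001,0,0.03,0,0,0]
    - [-0.001,0,0.06,0,0,0]
    - [-0.001,0,0.08,0,0,0]
    - [-0.001,0,0.0875,0,0,0]
    - [-0.001,0,0.0875,0,0,0]

```text
clock: 8.7
tool_pos: [0.5074, -0.1453, 0.0465]
eef_rot: [0.77, 0.638, -0.0, -0.001]
contact_force: [-0.1, -0.4, 0.2]
opening: 1.001
```

carry_out:
  commands:
    - [0,0,0,0,0,0]
    - [0,0,0,0,0,0]
    - [0,0,0,0,0,0]
    - [0,0,0,0,0,0]
    - [0,0,0,0,0,0]
    - [0,0,0,0,0,0]
    - [0,0,0,0,0,0]
    - [0,0,0,0,0,0]
  fingers: 255
  grip_force: 15

```text
clock: 9.5
tool_pos: [0.5081, -0.1455, 0.0475]
eef_rot: [0.77, 0.638, 0.0, 0.0]
contact_force: [-0.9, -0.0, 6.0]
opening: 0.57
```

Run:
```python
from h import *
s=st();Q=R.from_quat(s["eef_rot"]).as_matrix();print(Q.round(3),"jaw rel jig deg",np.degrees(np.arctan2(Q[1,1],Q[0,1])-J[2]))
row([10,-53,47],J[2]);row([16,-10,47],J[2])
```

```text
9.5 pos [ 0.5081 -0.1455  0.0475] F [-0.88 -0.03  5.96] op 0.57 jig [-25.6 -52.5  47.5]
[[ 0.185  0.983  0.001]
 [ 0.983 -0.185 -0.   ]
 [ 0.     0.001 -1.   ]] jaw rel jig deg -8.676160831197013
[0.0049, 0.0353, 0.0005] [0.04, -0.0, -8.68]
[0.0483, 0.0347, 0.0005] [0.04, -0.0, -8.68]
```

carry_out:
  commands:
    - [0.004,0.006,-0.001,0,0,-2]
    - [0.01,0.013,-0.001,0,0,-4.3]
    - [0.016,0.019,-0.001,0,0,-6.5]
    - [0.022,0.025,-0.001,0,0,-8.7]
    - [0.025,0.031,-0.001,0,0,-8.7]
    - [0.028,0.036,-0.001,0,0,-8.7]
    - [0.028,0.036,-0.001,0,0,-8.7]

```text
clock: 10.2
tool_pos: [0.5495, -0.1242, 0.0481]
eef_rot: [0.719, 0.695, 0.0, 0.0]
contact_force: [-1.0, 0.5, -2.1]
opening: 0.573
```

Run:
```python
from h import *
s=st();Q=R.from_quat(s["eef_rot"]).as_matrix();print("jaw rel jig deg",np.degrees(np.arctan2(Q[1,1],Q[0,1])-J[2]))
for n in["scene"]:
  p=r.snapshot(n);cv2.imwrite("pics/s6.png",cv2.resize(p["img"][150:280,230:390],None,fx=5,fy=4.6))
```

```text
10.2 pos [ 0.5495 -0.1242  0.0481] F [-1.02  0.46 -2.12] op 0.573 jig [ 15.  -29.7  48.1]
jaw rel jig deg 0.057048426732397524
```

View pics/s6.png

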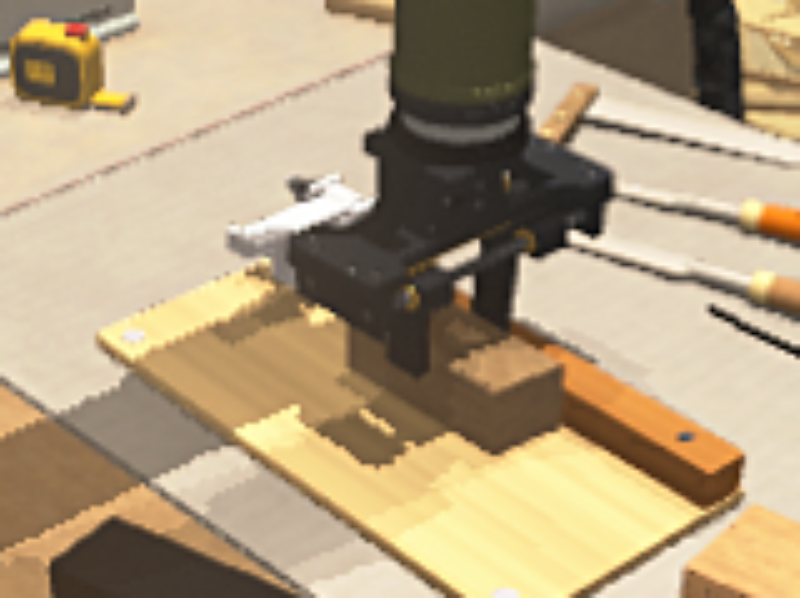

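carry_out:
  commands:
    - [0,0.001,0.001,0,0,0]
    - [0,0.002,0.001,0,0,0]
    - [0,0.003,0.001,0,0,0]

```text
clock: 10.55
tool_pos: [0.5486, -0.1249, 0.0476]
eef_rot: [0.72, 0.694, -0.002, -0.002]
contact_force: [-6.2, 0.2, 8.7]
opening: 0.564
```

carry_out:
  commands:
    - [0,0.001,0,0,0,0]
    - [0,0.002,0,0,0,0]
    - [0,0.002,0,0,0,0]

```text
clock: 10.85
tool_pos: [0.5488, -0.1249, 0.0477]
eef_rot: [0.72, 0.694, -0.003, -0.003]
contact_force: [-6.5, 0.8, 10.3]
opening: 0.57
```

Run:
```python
from h import *
s=st()
p=r.snapshot("wrist");cv2.imwrite("pics/w7.png",p["img"])
p=r.snapshot("scene");cv2.imwrite("pics/s7.png",cv2.resize(p["img"][190:270,290:390],None,fx=8,fy=7.4,interpolation=cv2.INTER_CUBIC))
```

```text
10.85 pos [ 0.5488 -0.1249  0.0477] F [-6.53  0.76 10.25] op 0.57 jig [ 14.3 -30.4  47.7]
```

View pics/w7.png

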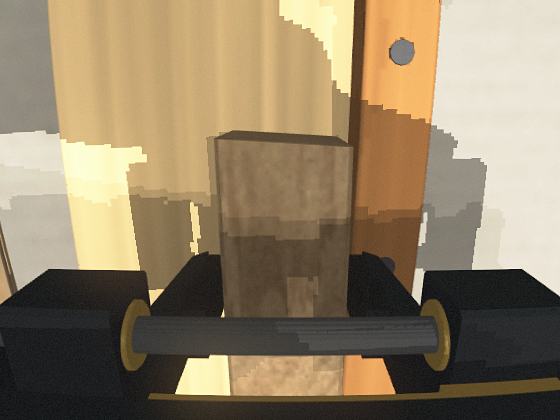

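View pics/s7.png

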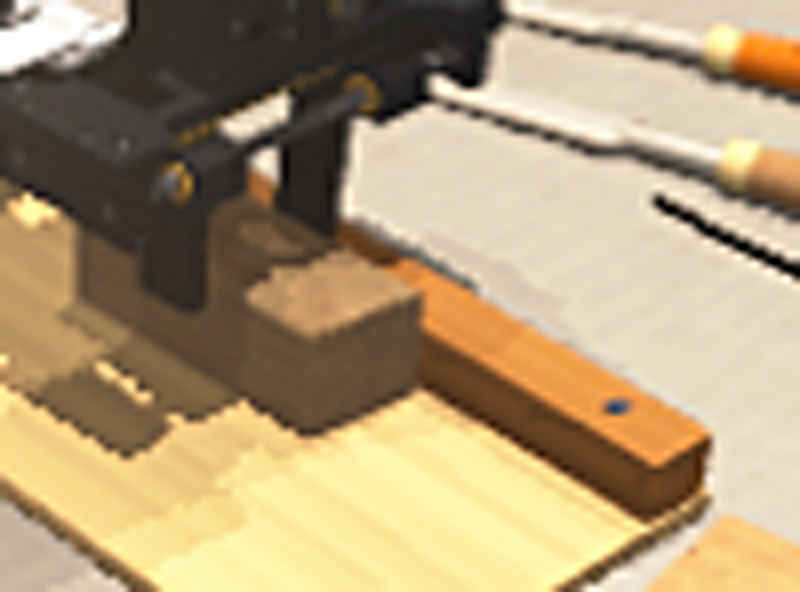

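carry_out:
  commands:
    - [0,-0.001,-0.0008,0,0,0]
    - [0.004,-0.001,-0.0008,0,0,0]
    - [0.008,-0.001,-0.0008,0,0,0]
    - [0.013,-0.001,-0.0008,0,0,0]
    - [0.018,-0.001,-0.0008,0,0,0]
    - [0.023,-0.001,-0.0008,0,0,0]
    - [0.028,-0.001,-0.0008,0,0,0]
    - [0.03,-0.001,-0.0008,0,0,0]
    - [0.03,-0.001,-0.0008,0,0,0]

```text
clock: 11.85
tool_pos: [0.5533, -0.0939, 0.0479]
eef_rot: [0.719, 0.695, 0.0, -0.0]
contact_force: [-0.9, 1.3, -2.6]
opening: 0.567
```

Run:
```python
from h import *
s=st()
p=r.snapshot("scene");cv2.imwrite("pics/s8.png",cv2.resize(p["img"][150:280,230:390],None,fx=5,fy=4.6,interpolation=cv2.INTER_CUBIC))
```

```text
11.85 pos [ 0.5533 -0.0939  0.0479] F [-0.91  1.33 -2.59] op 0.567 jig [17.8  0.8 47.9]
```

View pics/s8.png

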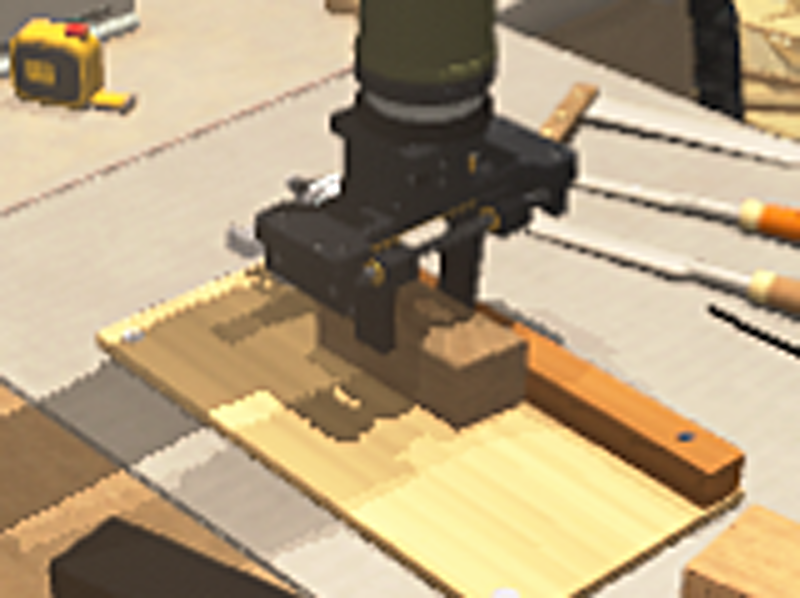

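carry_out:
  commands:
    - [0,0.001,0,0,0,0]
    - [0,0.002,0,0,0,0]
    - [0,0.003,0,0,0,0]
    - [0,0.003,0,0,0,0]

```text
clock: 12.3
tool_pos: [0.5536, -0.0941, 0.0477]
eef_rot: [0.72, 0.694, -0.001, -0.003]
contact_force: [-6.7, 3.4, 2.4]
opening: 0.573
```

carry_out:
  commands:
    - [0,0.001,0,0,0,0]
    - [0,0.002,0,0,0,0]
    - [0,0.002,0,0,0,0]

```text
clock: 12.6
tool_pos: [0.5537, -0.0941, 0.0478]
eef_rot: [0.72, 0.694, -0.003, -0.004]
contact_force: [-9.9, 4.0, 6.1]
opening: 0.568
```

Run:
```python
from h import *
s=st()
```

```text
12.6 pos [ 0.5537 -0.0941  0.0478] F [-9.9   3.95  6.08] op 0.568 jig [18.2  0.5 47.8]
```

carry_out:
  commands:
    - [0,-0.003,0,0,0,0]
    - [0.002,-0.003,0,0,0,0]
    - [0.004,-0.003,0,0,0,0]
    - [0.006,-0.003,0,0,0,0]
    - [0.006,-0.003,0,0,0,0]

```text
clock: 13.1
tool_pos: [0.554, -0.0913, 0.0478]
eef_rot: [0.72, 0.694, -0.002, -0.0]
contact_force: [-5.5, -3.1, -0.4]
opening: 0.57
```

carry_out:
  commands:
    - [0.001,0,0,0,0,0]
    - [0.002,0,0,0,0,0]
    - [0.003,0,0,0,0,0]
    - [0.004,0,0,0,0,0]
    - [0.004,0,0,0,0,0]

```text
clock: 13.6
tool_pos: [0.5542, -0.0876, 0.0478]
eef_rot: [0.721, 0.693, -0.002, 0.0]
contact_force: [-4.6, -3.1, -0.3]
opening: 0.568
```

carry_out:
  commands:
    - [0.001,0,0,0,0,0]
    - [0.002,0,0,0,0,0]
    - [0.003,0,0,0,0,0]
    - [0.004,0,0,0,0,0]
    - [0.004,0,0,0,0,0]

```text
clock: 14.1
tool_pos: [0.5544, -0.0835, 0.0478]
eef_rot: [0.721, 0.693, -0.002, 0.0]
contact_force: [-6.0, -3.6, -0.2]
opening: 0.567
```

carry_out:
  commands:
    - [0.001,0,0,0,0,0]
    - [0.002,0,0,0,0,0]
    - [0.003,0,0,0,0,0]
    - [0.003,0,0,0,0,0]

```text
clock: 14.5
tool_pos: [0.5546, -0.0805, 0.0478]
eef_rot: [0.721, 0.693, -0.002, 0.0]
contact_force: [-5.6, -3.4, -0.9]
opening: 0.57
```

carry_out:
  commands:
    - [0.001,0,0,0,0,0]
    - [0.002,0,0,0,0,0]
    - [0.003,0,0,0,0,0]
    - [0.003,0,0,0,0,0]

```text
clock: 14.9
tool_pos: [0.5547, -0.0774, 0.0478]
eef_rot: [0.72, 0.693, -0.002, 0.0]
contact_force: [-4.6, -3.7, -0.8]
opening: 0.57
```

carry_out:
  commands:
    - [0.001,0,0,0,0,0]
    - [0.002,0,0,0,0,0]
    - [0.003,0,0,0,0,0]
    - [0.003,0,0,0,0,0]

```text
clock: 15.3
tool_pos: [0.5548, -0.0744, 0.0478]
eef_rot: [0.72, 0.693, -0.002, 0.0]
contact_force: [-5.3, -2.7, -0.3]
opening: 0.569
```

carry_out:
  commands:
    - [0.001,0,0,0,0,0]
    - [0.002,0,0,0,0,0]
    - [0.002,0,0,0,0,0]

```text
clock: 15.6
tool_pos: [0.5549, -0.0724, 0.0478]
eef_rot: [0.72, 0.694, -0.002, 0.0]
contact_force: [-5.1, -3.5, -1.2]
opening: 0.568
```

carry_out:
  commands:
    - [0.001,0,0,0,0,0]
    - [0.002,0,0,0,0,0]
    - [0.002,0,0,0,0,0]

```text
clock: 15.9
tool_pos: [0.555, -0.0704, 0.0478]
eef_rot: [0.72, 0.694, -0.002, 0.0]
contact_force: [-5.7, -3.6, -1.3]
opening: 0.567
```

carry_out:
  commands:
    - [0.001,0,0,0,0,0]
    - [0.002,0,0,0,0,0]
    - [0.002,0,0,0,0,0]

```text
clock: 16.2
tool_pos: [0.5551, -0.0684, 0.0478]
eef_rot: [0.72, 0.694, -0.002, 0.0]
contact_force: [-5.1, -3.6, -1.1]
opening: 0.568
```

carry_out:
  commands:
    - [0.001,0,0,0,0,0]
    - [0.0015,0,0,0,0,0]
    - [0.0015,0,0,0,0,0]

```text
clock: 16.5
tool_pos: [0.5552, -0.0669, 0.0478]
eef_rot: [0.72, 0.694, -0.002, 0.0]
contact_force: [-4.3, -3.3, -1.2]
opening: 0.571
```

carry_out:
  commands:
    - [0.001,0,0,0,0,0]
    - [0.0015,0,0,0,0,0]
    - [0.0015,0,0,0,0,0]

```text
clock: 16.8
tool_pos: [0.5552, -0.0654, 0.0478]
eef_rot: [0.72, 0.694, -0.002, 0.0]
contact_force: [-5.5, -3.5, -1.1]
opening: 0.564
```

carry_out:
  commands:
    - [0.001,0,0,0,0,0]
    - [0.0015,0,0,0,0,0]
    - [0.0015,0,0,0,0,0]

```text
clock: 17.1
tool_pos: [0.5553, -0.0639, 0.0478]
eef_rot: [0.72, 0.694, -0.002, 0.0]
contact_force: [-5.0, -4.0, -0.0]
opening: 0.571
```

Run:
```python
from h import *
s=st()
p=r.snapshot("scene");cv2.imwrite("pics/s9.png",cv2.resize(p["img"][160:260,260:380],None,fx=6.6,fy=6,interpolation=cv2.INTER_CUBIC))
p=r.snapshot("wrist");cv2.imwrite("pics/w9.png",p["img"])
```

```text
17.1 pos [ 0.5553 -0.0639  0.0478] F [-4.99 -4.04 -0.05] op 0.571 jig [18.7 30.8 47.8]
```

View pics/s9.png

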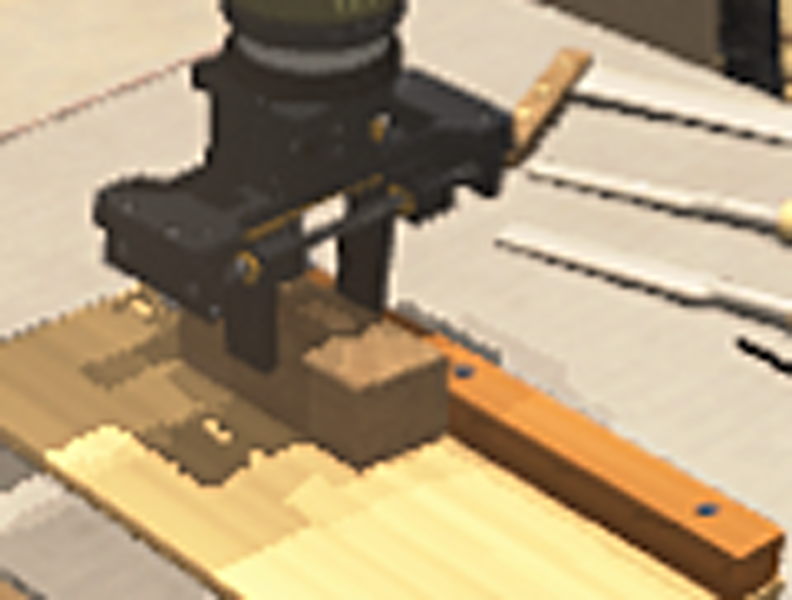

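View pics/w9.png

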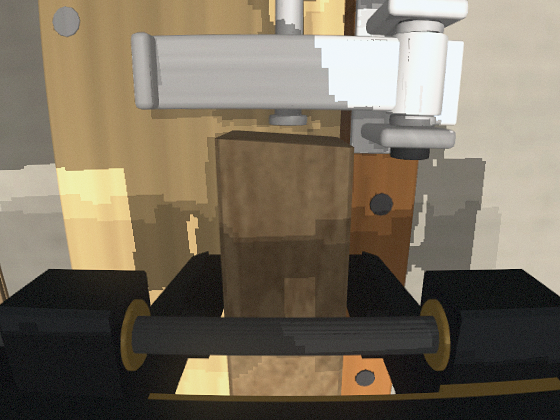

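The wrist view shows the screw tip at (289,120), a few millimetres beyond the block's end at row 133. I continue in small steps.

carry_out:
  commands:
    - [0.001,0,0,0,0,0]
    - [0.0015,0,0,0,0,0]
    - [0.0015,0,0,0,0,0]

```text
clock: 17.5
tool_pos: [0.5554, -0.0624, 0.0478]
eef_rot: [0.72, 0.694, -0.002, 0.0]
contact_force: [-5.4, -3.5, -0.5]
opening: 0.571
```

carry_out:
  commands:
    - [0.001,0,0,0,0,0]
    - [0.0015,0,0,0,0,0]
    - [0.0015,0,0,0,0,0]

```text
clock: 17.8
tool_pos: [0.5554, -0.0608, 0.0478]
eef_rot: [0.72, 0.694, -0.002, 0.0]
contact_force: [-5.2, -2.6, -0.6]
opening: 0.567
```

carry_out:
  commands:
    - [0.001,0,0,0,0,0]
    - [0.001,0,0,0,0,0]

```text
clock: 18.0
tool_pos: [0.5555, -0.0602, 0.0478]
eef_rot: [0.72, 0.693, -0.002, 0.0]
contact_force: [-4.5, -3.7, -0.4]
opening: 0.572
```

carry_out:
  commands:
    - [0.001,0,0,0,0,0]
    - [0.001,0,0,0,0,0]

```text
clock: 18.2
tool_pos: [0.5555, -0.0602, 0.0478]
eef_rot: [0.721, 0.693, -0.002, 0.001]
contact_force: [-5.7, -5.3, -0.4]
opening: 0.567
```

carry_out:
  commands:
    - [0.001,0,0,0,0,0]
    - [0.001,0,0,0,0,0]

```text
clock: 18.4
tool_pos: [0.5555, -0.0601, 0.0478]
eef_rot: [0.721, 0.693, -0.003, 0.001]
contact_force: [-5.3, -7.9, -1.0]
opening: 0.573
```

carry_out:
  commands:
    - [0.001,0,0,0,0,0]
    - [0.001,0,0,0,0,0]

```text
clock: 18.6
tool_pos: [0.5555, -0.0601, 0.0478]
eef_rot: [0.721, 0.693, -0.003, 0.002]
contact_force: [-4.7, -8.3, -1.0]
opening: 0.568
```

carry_out:
  commands:
    - [0.0005,0,0,0,0,0]
    - [0.001,0,0,0,0,0]
    - [0.001,0,0,0,0,0]
    - [0.001,0,0,0,0,0]

```text
clock: 19.0
tool_pos: [0.5554, -0.06, 0.0479]
eef_rot: [0.721, 0.693, -0.003, 0.002]
contact_force: [-4.8, -11.6, -1.6]
opening: 0.571
```

carry_out:
  commands:
    - [0.0005,0,0,0,0,0]
    - [0.001,0,0,0,0,0]
    - [0.001,0,0,0,0,0]
    - [0.001,0,0,0,0,0]

```text
clock: 19.4
tool_pos: [0.5555, -0.0599, 0.048]
eef_rot: [0.721, 0.693, -0.004, 0.002]
contact_force: [-5.0, -11.5, -1.6]
opening: 0.57
```

Run:
```python
from h import *
s=st()
p=r.snapshot("wrist");cv2.imwrite("pics/w10.png",p["img"])
```

```text
19.4 pos [ 0.5555 -0.0599  0.048 ] F [ -4.98 -11.51  -1.57] op 0.57 jig [18.8 34.7 48. ]
```

View pics/w10.png

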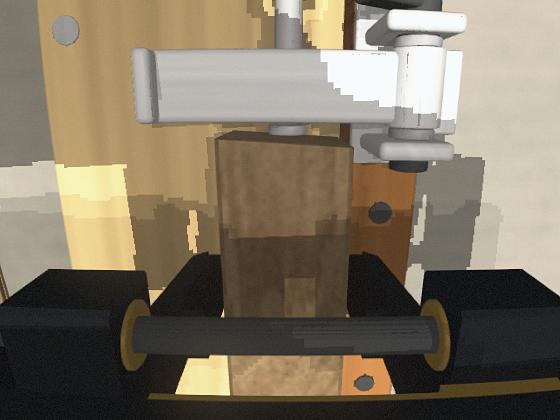

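carry_out:
  commands:
    - [0,0,0.0003,0,0,0]
    - [0,0,0.0003,0,0,0]
    - [0,0,0.0003,0,0,0]

```text
clock: 19.75
tool_pos: [0.5555, -0.0599, 0.048]
eef_rot: [0.721, 0.693, -0.004, 0.002]
contact_force: [-6.2, -12.3, 1.5]
opening: 0.566
```

carry_out:
  commands:
    - [0,0,0,0,0,0]
    - [0,0,0,0,0,0]
    - [0,0,0,0,0,0]
    - [0,0,0,0,0,0]
    - [0,0,0,0,0,0]
    - [0,0,0,0,0,0]
    - [0,0,0,0,0,0]
  fingers: 90

```text
clock: 20.45
tool_pos: [0.557, -0.0522, 0.0477]
eef_rot: [0.719, 0.695, 0.0, 0.0]
contact_force: [-0.1, 0.1, -0.7]
opening: 0.648
```

Run:
```python
from h import *
s=st();print(s["q"].round(2))
p=r.snapshot("wrist");cv2.imwrite("pics/w11.png",p["img"])
```

```text
20.45 pos [ 0.557  -0.0522  0.0477] F [-0.09  0.08 -0.73] op 0.648 jig [20.  42.5 47.7]
[-0.04  0.9   0.09  1.9  -0.2   0.35  0.17]
```

View pics/w11.png

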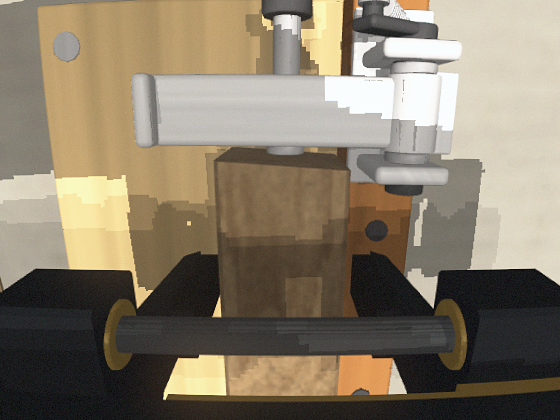

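carry_out:
  commands:
    - [0,0,-0.03,0,0,0]
    - [0,0,-0.07,0,0,0]
    - [-0.04,-0.002,-0.07,0,0,0]
    - [-0.085,-0.003,-0.07,0,0,0]
    - [-0.105,-0.004,-0.07,0,0,0]
    - [-0.105,-0.004,-0.07,0,0,0]
    - [-0.105,-0.004,-0.07,0,0,0]
    - [-0.105,-0.004,-0.07,0,0,0]
  fingers: 255

```text
clock: 21.3
tool_pos: [0.5495, -0.1548, 0.1174]
eef_rot: [0.718, 0.696, 0.001, -0.001]
contact_force: [0.2, 0.3, -0.5]
opening: 0.009
```

Run:
```python
from h import *
s=st();print(s["q"].round(2))
p=r.snapshot("wrist");cv2.imwrite("pics/w12.png",p["img"])
p=r.snapshot("scene");cv2.imwrite("pics/s12.png",cv2.resize(p["img"][160:260,260:380],None,fx=6.6,fy=6,interpolation=cv2.INTER_CUBIC))
```

```text
21.3 pos [ 0.5495 -0.1548  0.1174] F [ 0.2   0.3  -0.48] op 0.009 jig [ 16.1 -60.3 117.4]
[ 0.14  0.79  0.1   1.84 -0.14  0.51  0.3 ]
```

View pics/w12.png

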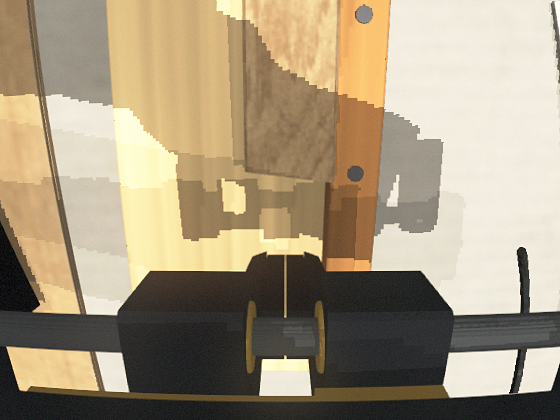

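View pics/s12.png

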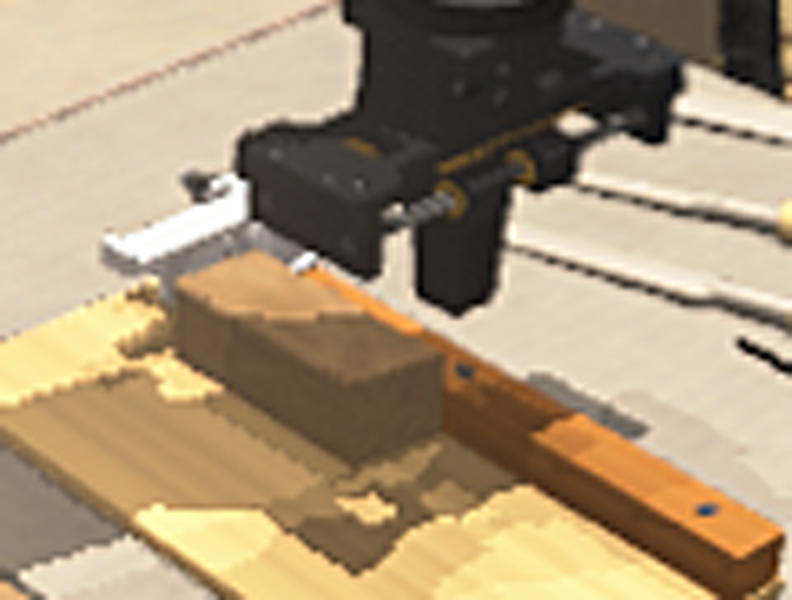

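carry_out:
  commands:
    - [0,0.002,0.04,0,0,0]
    - [0,0.002,0.075,0,0,0]
    - [0,0.002,0.085,0,0,0]
    - [0.005,0.002,0.085,0,0,0]
    - [0.01,0.002,0.085,0,0,0]
    - [0.012,0.002,0.085,0,0,0]
    - [0.012,0.002,0.085,0,0,0]

```text
clock: 22.1
tool_pos: [0.5526, -0.1446, 0.034]
eef_rot: [0.719, 0.695, 0.001, 0.001]
contact_force: [0.3, 0.3, 0.0]
opening: 0.004
```

carry_out:
  commands:
    - [0.0015,0,0,0,0,0]
    - [0.003,0,0,0,0,0]
    - [0.004,0,0,0,0,0]
    - [0.005,0,0,0,0,0]
    - [0.005,0,0,0,0,0]

```text
clock: 22.6
tool_pos: [0.5518, -0.1401, 0.0326]
eef_rot: [0.719, 0.695, 0.0, -0.0]
contact_force: [-0.2, 0.0, 0.0]
opening: 0.005
```

carry_out:
  commands:
    - [0.001,0,0,0,0,0]
    - [0.002,0,0,0,0,0]
    - [0.003,0,0,0,0,0]
    - [0.004,0,0,0,0,0]
    - [0.004,0,0,0,0,0]

```text
clock: 23.1
tool_pos: [0.552, -0.1363, 0.0327]
eef_rot: [0.719, 0.695, 0.0, 0.0]
contact_force: [0.3, 0.2, 1.0]
opening: 0.001
```

carry_out:
  commands:
    - [0.001,0,0,0,0,0]
    - [0.002,0,0,0,0,0]
    - [0.003,0,0,0,0,0]
    - [0.003,0,0,0,0,0]

```text
clock: 23.5
tool_pos: [0.552, -0.1362, 0.0329]
eef_rot: [0.72, 0.694, -0.001, 0.002]
contact_force: [-0.5, -6.9, -0.2]
opening: 0.007
```

carry_out:
  commands:
    - [0.001,0,0,0,0,0]
    - [0.002,0,0,0,0,0]
    - [0.003,0,0,0,0,0]
    - [0.003,0,0,0,0,0]

```text
clock: 23.9
tool_pos: [0.552, -0.1361, 0.0332]
eef_rot: [0.721, 0.693, -0.002, 0.003]
contact_force: [-0.5, -11.4, 0.3]
opening: 0.002
```

carry_out:
  commands:
    - [0.001,0,0,0,0,0]
    - [0.002,0,0,0,0,0]
    - [0.002,0,0,0,0,0]

```text
clock: 24.2
tool_pos: [0.5519, -0.136, 0.0333]
eef_rot: [0.721, 0.693, -0.003, 0.004]
contact_force: [-1.3, -15.1, 1.7]
opening: 0.004
```

carry_out:
  commands:
    - [-0.002,0,0,0,0,0]
    - [-0.003,0,0,0,0,0]
    - [-0.003,0,0,0,0,0]
    - [-0.003,0,0,0,0,0]

```text
clock: 24.6
tool_pos: [0.552, -0.1361, 0.033]
eef_rot: [0.721, 0.693, -0.002, 0.002]
contact_force: [-0.4, -9.0, 0.7]
opening: 0.008
```

carry_out:
  commands:
    - [-0.005,0,0,0,0,0]
    - [-0.012,0,0,0,0,0]
    - [-0.025,0,0,0,0,0]
    - [-0.025,0,-0.04,0,0,0]
    - [-0.025,0,-0.09,0,0,0]
    - [-0.025,0,-0.12,0,0,0]
    - [-0.025,0,-0.16,0,0,0]
    - [-0.025,0,-0.2,0,0,0]
    - [-0.025,0,-0.2,0,0,0]

```text
clock: 25.5
tool_pos: [0.5543, -0.1579, 0.238]
eef_rot: [0.719, 0.695, 0.003, 0.004]
contact_force: [1.6, 0.1, -0.9]
opening: 0.007
```

Run:
```python
from h import *
s=st();print(s["q"].round(2))
# retreat target: +y side, clear of top cam
row([-324,662-330,238])
```

```text
25.5 pos [ 0.5543 -0.1579  0.238 ] F [ 1.6   0.06 -0.9 ] op 0.007 jig [ 21.1 -63.2 238. ]
[ 0.11  0.62  0.14  1.74 -0.12  0.78  0.28]
[0.3951, -0.3451, -0.0044] [0.0, 0.0, 0.0]
```

carry_out:
  commands:
    - [0.395,-0.2,0,0,0,0]
    - [0.395,-0.2,0,0,0,0]
    - [0.395,-0.2,0,0,0,0]
    - [0.395,-0.2,0,0,0,0]
    - [0.395,-0.2,0,0,0,0]
    - [0.395,-0.2,0,0,0,0]
    - [0.395,-0.2,0,0,0,0]
    - [0.395,-0.2,0,0,0,0]
    - [0.395,-0.2,0,0,0,0]
    - [0.395,-0.2,0,0,0,0]
    - [0.395,-0.2,0,0,0,0]

```text
clock: 26.6
tool_pos: [0.3644, 0.2458, 0.2322]
eef_rot: [0.718, 0.696, -0.001, -0.0]
contact_force: [-0.4, 0.4, 0.9]
opening: 0.008
```

Run:
```python
from h import *
s=st()
for n,o in [("top",(230,140)),("scene",(240,160))]:
    p=r.snapshot(n);im=p["img"][o[1]:o[1]+100,o[0]:o[0]+150]
    cv2.imwrite(f"pics/{n}13.png",cv2.resize(im,None,fx=5.3,fy=5.3,interpolation=cv2.INTER_CUBIC))
    cv2.imwrite(f"pics/{n}13f.png",p["img"])
```

```text
26.6 pos [0.3644 0.2458 0.2322] F [-0.37  0.39  0.88] op 0.008 jig [-182.8  333.6  232.2]
```

View pics/top13.png

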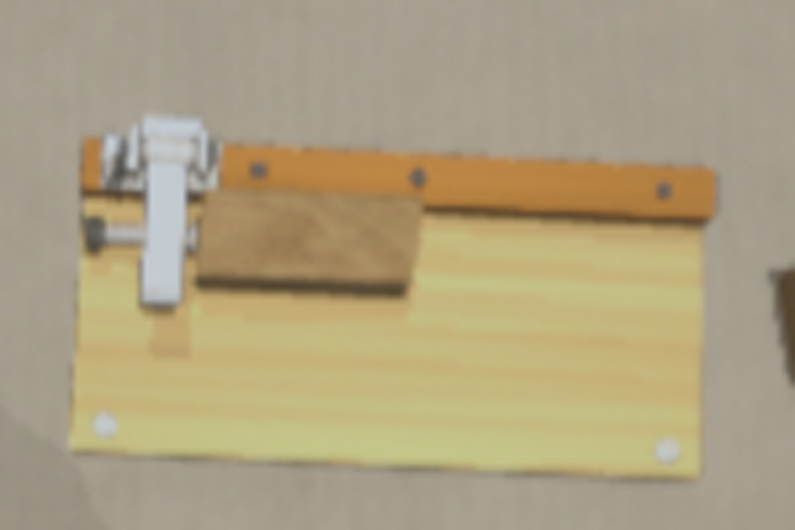

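View pics/scene13.png

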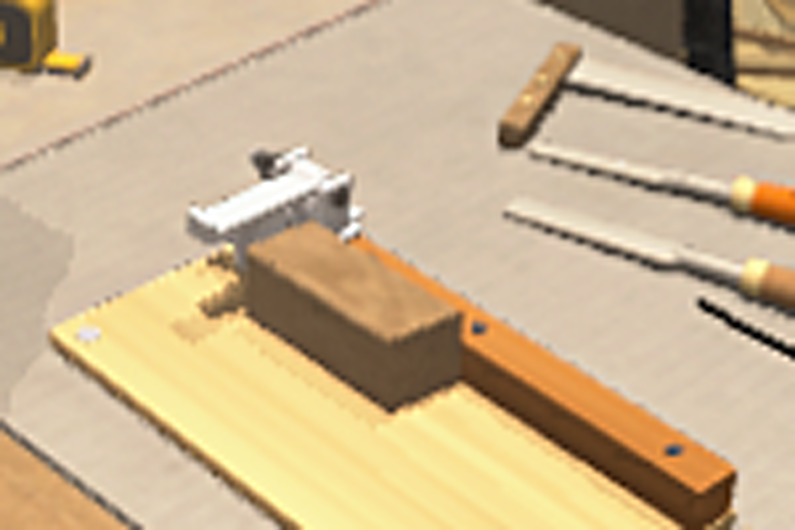

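View pics/scene13f.png

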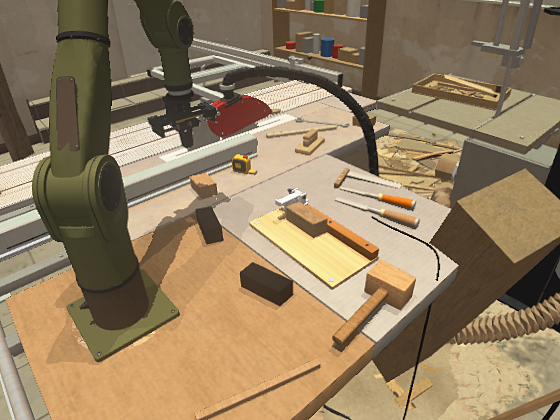

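Run:
```python
from h import *
s=st()
a=(0.5345,-0.094,-0.042)
p=r.snapshot("top");o=np.array((260,160));k=10
im=cv2.resize(p["img"][160:205,260:340],None,fx=k,fy=k,interpolation=cv2.INTER_CUBIC)
cv2.imwrite("pics/t14raw.png",im)
e=87+7.5
B=lambda z:jw([[-5,e-124,z],[-5,e,z],[45,e,z],[45,e-124,z]],*a)
draw(p,im,B(62),k,o-.5,(0,0,255));draw(p,im,B(12),k,o-.5,(0,255,0))
draw(p,im,jw([[45,-200,42],[45,160,42],[75,160,42],[75,-200,42]],*a),k,o-.5,(255,0,0))
cv2.imwrite("pics/t14.png",im)
print("flap tip",[(np.round(w2j(d["xyz"]),1).tolist(),round(d["p"],2)) for d in r.spot_point(p,"flap_tip")[:2]])
for l in ["mallet","tape_measure","spare_block"]:
    print("in",l,[(np.round(d["xyz"],4).tolist(),round(d["p"],2)) for d in r.spot_in(p,l)[:3]])
```

```text
26.7 pos [0.3655 0.2439 0.2324] F [ 0.27 -0.87 -0.29] op 0.009 jig [-181.7  331.7  232.4]
flap tip [([-23.3, 112.6, 71.0], 0.71)]
in mallet [([0.4853, -0.3994, 0.0589], 0.72)]
in tape_measure [([0.6314, 0.3535, 0.0547], 0.92), ([0.4545, 0.3256, 0.0449], 0.38), ([0.5591, 0.0128, 0.0761], 0.33)]
in spare_block [([0.4543, 0.3257, 0.0473], 0.75)]
```

View pics/t14.png

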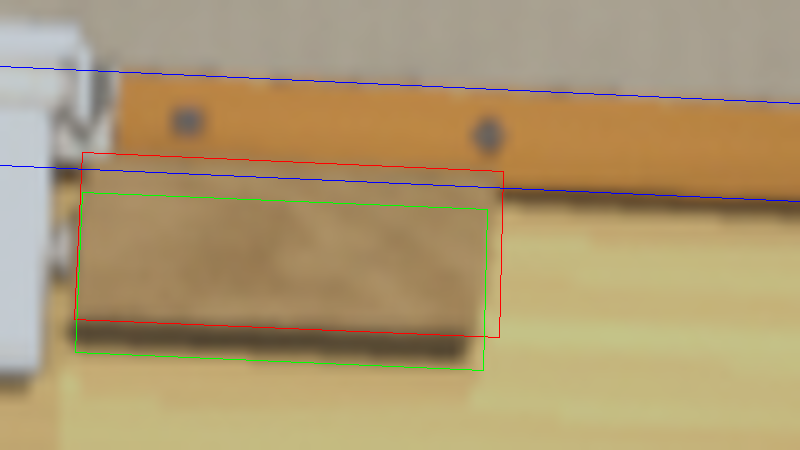

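View pics/t14raw.png

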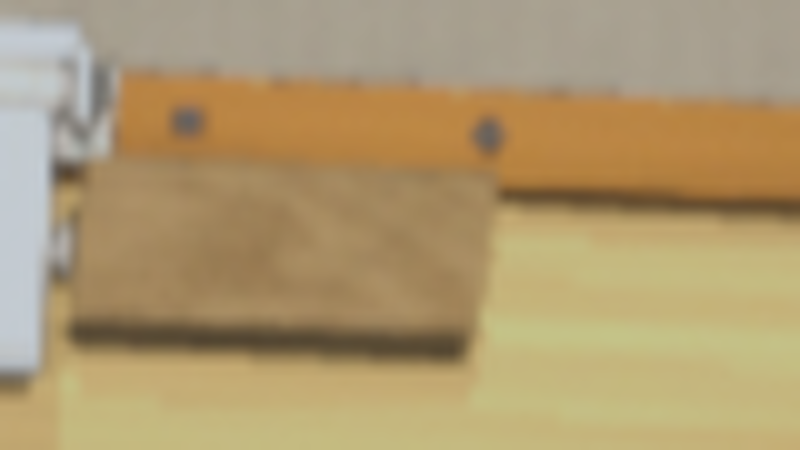

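Run:
```python
from h import *
row([-50,28,200],-0.042);row([-50,28,33],-0.042)
```

```text
[-0.3039, 0.1322, 0.0327] [0.01, 0.01, 0.28]
[-0.3039, 0.1322, 0.1997] [0.01, 0.01, 0.28]
```

carry_out:
  commands:
    - [-0.304,0.132,0.03,0,0,0.3]
    - [-0.304,0.132,0.03,0,0,0.3]
    - [-0.304,0.132,0.03,0,0,0.3]
    - [-0.304,0.132,0.03,0,0,0.3]
    - [-0.304,0.132,0.03,0,0,0.3]
    - [-0.304,0.132,0.03,0,0,0.3]
    - [-0.304,0.132,0.03,0,0,0.3]
    - [-0.304,0.132,0.07,0,0,0.3]
    - [-0.304,0.132,0.11,0,0,0.3]
    - [-0.304,0.132,0.15,0,0,0.3]
    - [-0.304,0.132,0.19,0,0,0.3]
    - [-0.304,0.132,0.199,0,0,0.3]

```text
clock: 28.15
tool_pos: [0.4842, -0.0634, 0.0304]
eef_rot: [0.721, 0.692, -0.002, -0.002]
contact_force: [-0.7, 0.4, 0.7]
opening: 0.006
```

carry_out:
  commands:
    - [0,0.005,0,0,0,0]
    - [0,0.01,0,0,0,0]
    - [0,0.015,0,0,0,0]
    - [0,0.018,0,0,0,0]
    - [0,0.018,0,0,0,0]

```text
clock: 28.65
tool_pos: [0.5059, -0.0637, 0.0348]
eef_rot: [0.721, 0.693, 0.001, 0.001]
contact_force: [0.4, -0.2, -0.2]
opening: 0.008
```

Run:
```python
from h import *
st()
```

```text
28.65 pos [ 0.5059 -0.0637  0.0348] F [ 0.37 -0.17 -0.18] op 0.008 jig [-30.6  29.3  34.8]
```

carry_out:
  commands:
    - [0,0.001,0,0,0,0]
    - [0,0.002,0,0,0,0]
    - [0,0.003,0,0,0,0]
    - [0,0.004,0,0,0,0]
    - [0,0.004,0,0,0,0]

```text
clock: 29.15
tool_pos: [0.5085, -0.0639, 0.0336]
eef_rot: [0.721, 0.693, 0.0, -0.0]
contact_force: [-1.1, 0.5, 0.0]
opening: 0.005
```

carry_out:
  commands:
    - [0,0.001,0,0,0,0]
    - [0,0.002,0,0,0,0]
    - [0,0.003,0,0,0,0]
    - [0,0.003,0,0,0,0]

```text
clock: 29.55
tool_pos: [0.5116, -0.064, 0.0336]
eef_rot: [0.721, 0.693, 0.0, 0.0]
contact_force: [0.0, -0.3, 0.6]
opening: 0.005
```

carry_out:
  commands:
    - [0,0.001,0,0,0,0]
    - [0,0.002,0,0,0,0]
    - [0,0.002,0,0,0,0]

```text
clock: 29.85
tool_pos: [0.5136, -0.064, 0.0337]
eef_rot: [0.721, 0.693, 0.0, 0.0]
contact_force: [-0.6, -0.1, -0.1]
opening: 0.005
```

carry_out:
  commands:
    - [0,0.001,0,0,0,0]
    - [0,0.002,0,0,0,0]
    - [0,0.002,0,0,0,0]

```text
clock: 30.15
tool_pos: [0.5141, -0.0641, 0.0336]
eef_rot: [0.721, 0.693, -0.001, -0.001]
contact_force: [-3.6, -0.3, 2.8]
opening: 0.009
```

carry_out:
  commands:
    - [0,0.001,0,0,0,0]
    - [0,0.002,0,0,0,0]
    - [0,0.002,0,0,0,0]

```text
clock: 30.45
tool_pos: [0.5142, -0.064, 0.0336]
eef_rot: [0.721, 0.693, -0.002, -0.002]
contact_force: [-6.9, 0.6, 5.5]
opening: 0.005
```

carry_out:
  commands:
    - [0,0.001,0,0,0,0]
    - [0,0.002,0,0,0,0]
    - [0,0.002,0,0,0,0]

```text
clock: 30.75
tool_pos: [0.5141, -0.064, 0.0336]
eef_rot: [0.721, 0.693, -0.003, -0.004]
contact_force: [-9.7, 1.0, 9.7]
opening: 0.005
```

carry_out:
  commands:
    - [0,-0.003,0,0,0,0]
    - [0,-0.007,0,0,0,0]
    - [0,-0.015,0,0,0,0]
    - [0,-0.03,0,0,0,0]
    - [0,-0.045,-0.02,0,0,0]
    - [0,-0.045,-0.07,0,0,0]
    - [0,-0.045,-0.12,0,0,0]
    - [0,-0.045,-0.17,0,0,0]
    - [0,-0.045,-0.2,0,0,0]
    - [0,-0.045,-0.2,0,0,0]

```text
clock: 31.75
tool_pos: [0.4775, -0.0629, 0.2376]
eef_rot: [0.721, 0.693, 0.004, 0.004]
contact_force: [0.4, -1.0, -0.1]
opening: 0.002
```

carry_out:
  commands:
    - [0.3,-0.13,0,0,0,0]
    - [0.3,-0.13,0,0,0,0]
    - [0.3,-0.13,0,0,0,0]
    - [0.3,-0.13,0,0,0,0]
    - [0.3,-0.13,0,0,0,0]
    - [0.3,-0.13,0,0,0,0]
    - [0.3,-0.13,0,0,0,0]
    - [0.3,-0.13,0,0,0,0]
    - [0.3,-0.13,0,0,0,0]

```text
clock: 32.65
tool_pos: [0.3562, 0.2422, 0.2329]
eef_rot: [0.721, 0.693, -0.001, 0.0]
contact_force: [0.3, -0.6, 0.0]
opening: 0.005
```

Run:
```python
from h import *
st()
p=r.snapshot("top")
im=cv2.resize(p["img"][160:205,260:340],None,fx=10,fy=10,interpolation=cv2.INTER_CUBIC)
old=cv2.imread("pics/t14raw.png");print(cv2.absdiff(im,old).max(),cv2.absdiff(im,old).mean())
cv2.imwrite("pics/t15.png",im)
```

```text
32.65 pos [0.3562 0.2422 0.2329] F [ 0.27 -0.55  0.03] op 0.005 jig [-191.   329.8  232.9]
17 0.5266027777777778
```

View pics/t15.png

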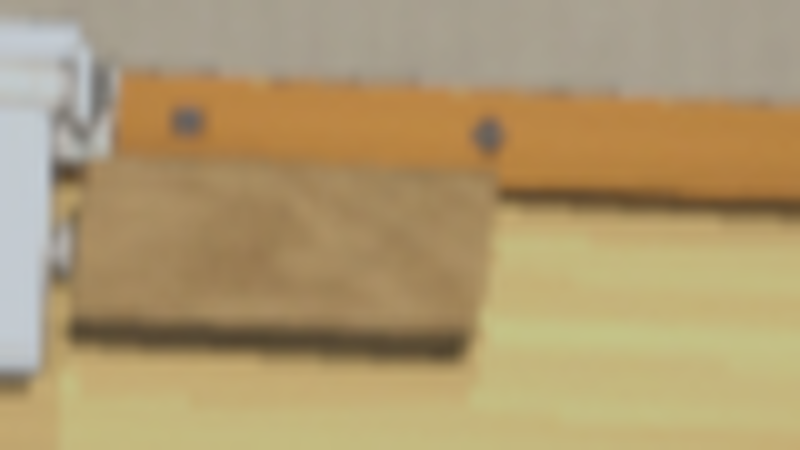

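The block has not moved between the two pictures. It lies along the fence with its end at the screw tip at (65,245). I hand in.

Run:
```python
from h import *
print(r.finish_job())
```

```text
the job is handed in; nothing more can be done
None
```

I tipped the flip stop past its snap point and it sprang down into its working position. Then I slid the block along the fence until its end met the stop's screw. The job was handed in at about 33 s on the robot's clock, with the arm clear of everything.

- **Stop:** the pictures show its arm level and its foot hanging over the bed. The network puts the arm's tip at about jig (-23, 113, 71) mm, which fits the working position.
- **End against the screw:** I first met the screw with the block gripped, pressing with up to about 12 N at the wrist, part of it friction. After letting go, I pressed on the block's free end. The force briefly reached 15.1 N, more than intended but under 16 N. I eased it to 9 N and held it there. The block moved no more than about 0.2 mm, so I take it there was no gap.
- **Flush to the fence:** I pressed the block's side with up to 9.7 N after contact, and it did not move. The top views before and after that push are the same to within noise.
- **Loose things:** the networks put the mallet and tape measure back within 2 mm of where they started. The spare block's reading differed by about 11 mm. I put that down to the network's error, since the gripper never came near it, but I did not check it separately.
- **What disagreed:** the block's ends look slightly skewed in the top view, both before and after the move. My first jig pose was also 1 to 2 mm off, so I went by the measured forces.

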